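# Close up the two-part vanity tray and put the bath brush away in it

## Robot

A 7-joint arm with a two-finger parallel gripper is mounted at the origin on the work surface. World frame = base frame: x ahead of the robot, y to its left, z up, the work surface at z = 0. Lengths are in m, angles in rad, forces in N, time in s.
With the tool pointing down it reaches from about 0.4 to 0.85 m from the base axis. Payload 4.5 kg.
Tool frame: the origin (TCP) lies at the very end of the fingers, on their centre line; the grasp point (between the pads) lies 19 mm behind it (r.grip_point_offset is the distance from the TCP to the grasp point, in m); y points along the fingers, x is the direction in which the jaws open and shut, and the axes are right-handed (so a half turn about y gives the same grasp; the last joint's range is limited). The gripper opens to 88 mm and grips with 3 to 60 N. Pads are 18 mm wide; open, the fingers measure 123 mm over their backs; the gripper's body (75 mm by 187 mm) begins 45 mm behind the grasp point.
Start: joints at [-1.256, 0.689, -0.195, 1.565, 0.157, 0.902, -0.215], TCP at [0.173, 0.601, 0.239] pointing down, gripper open.
Joint ranges: [-3.01, 3.01], [-0.46, 2.08], [-1.47, 1.51], [0.13, 2.56], [-1, 4.14], [0.04, 2.09], [-2.66, 2.66]. Speed limits (rad/s): [2.57, 2.57, 3.14, 3.14, 3.14, 3.14, 3.14].

## Interface

Orientations are given as a unit quaternion [x, y, z, w].
In Python, from plant import get_state, snapshot, camera_params, job, r gives the robot as it stands.
- The arm moves only by the tool carry_out, never from a script. Its arguments are lists of equal length, an entry for each row: "offset": the shift along the world's x, y, z in m, a list of three; "twist": the turn about the world's z in degrees. In form: {"offset": [[tx, ty, tz], ...], "twist": [twist, ...]}. A call has 1 to 8 rows; each row shifts and turns the commanded pose from where the row before left it; what a row does not reach is not made up. A row lasts 1/8 s, in which the tool goes at most 62.5 mm and 10.7 degrees, less where a joint would pass 70% of its speed; a pose out of reach is approached as far as the arm can. A call with a gripper value outside its range is refused whole. "grip" is the finger opening in m, from 0 to 0.0881, set as the call begins (left out, the last holds). The fingers move at their own pace and stop on an object; "newtons" is the grip in N (left out, the last holds). Time passes only in rows, so rows that do not move let the fingers close. It gives the time, the measured TCP pose, the force and the opening at its end, in the units of the state.
- get_state(): the state, without advancing time (a new reading comes with each control period).
- snapshot(name): name is "scene" or "side" or "wrist"; returns the picture (384x512x3 uint8, red, green, blue); there is no depth.
- camera_params(name): a dict with "camera_matrix" (3x3 intrinsics, pixels), "eye" and "orientation" of the camera in the world. Camera axes: x right, y up, looking along -z (the intrinsics and any distortion apply to the point x, -y, -z); pixel columns grow to the right and rows downward; lengths in m; the calibration is good to about 2 mm. A picture is of the moment at which its call begins: read the wrist's pose just before it. camera_params takes no time and is no camera call; for the wrist camera it gives the pose at the moment of the call.
- job.finish_job(): hands the job in, once; it reports no verdict.
The state is a dict: "clock": time; "q": joint angles; "qd": joint speeds; "joint_torque": joint torques, N m; "tool_pos": TCP position; "eef_rot": TCP orientation; "contact_force": force on the tool from outside, world axes, zero at the start; "moment": the same for the moment, N m; "opening": opening from 0.0 (shut) to 1.0 (fully open).
Only numpy, scipy, OpenCV 4.12 (cv2) and the standard library are available. Lean on these libraries where they do the work, as an engineer would, in place of code of your own. Each camera call takes 0.05 s, during which the arm holds its last target. There are 200 camera calls.

## Task

The wooden organiser tray on the bathroom counter has come apart in two halves: bring the loose half flush up against the fixed half, open end to open end with the walls in line, so that the gap is closed and they make one long tray. Then take the bath brush from its sloping rest and lay it gently, without dropping it, flat and bristles up, lengthwise in the wide compartment of the closed tray. Leave the tray closed, and do not disturb the soap bottle, the tumbler and the jar.

Things in the scene. Friction and masses are not known exactly. Their poses are not given: they have to be found in the camera images.
- tray_fixed: Fixed half of the wooden tray, stuck to the counter. 150 wide (x), 120 long (y), 30 high; floor 6 thick, outer walls 8; closed end at +y, open end at -y. A dividing wall along y, 10 thick, centred at x = +22, parts a wide compartment (84 wide, centre x = -25) from a narrow one (40 wide, centre x = +47). Origin: centre of its underside, on the counter.
- tray_loose: Loose half of the tray, 0.4 kg, 40 to 90 mm from the fixed half, askew. Same sizes, same dividing wall (at x = +22, top 30 high, can be pinched from above), wide compartment at -x too, but open end at +y, closed end at -y. Closed up, its axes are parallel to the fixed half's and its origin lies at y = -120 of it. Origin: centre of its underside.
- fixed_near (a point): Top outer corner of the fixed half at its open end, on the -x side (wide compartment): (-75, -60, +30) from its origin; axes as the half.
- fixed_far (a point): Top outer corner of the fixed half at its open end, on the +x side: (+75, -60, +30) from its origin; axes as the half.
- loose_near (a point): Top outer corner of the loose half at its open end, -x side: (-75, +60, +30) from its origin. Meets fixed_near when closed.
- loose_far (a point): Top outer corner of the loose half at its open end, +x side: (+75, +60, +30) from its origin. Meets fixed_far when closed.
- lane (a point): Middle of the wide compartment of the closed tray: on the floor surface (6 above the counter), at the fixed half's open end: (-25, -60, +6) from its origin; axes as the fixed half, so the compartment runs along y. Closed, it is 84 wide, 224 long inside and 24 deep. The fully open gripper is wider than this.
- brush: Wooden bath brush, 180 long (x), 0.12 kg, flat underside. Handle x = -90 to +15, 20 wide, 18 thick; head x = +15 to +90, 62 wide, 14 thick, bristles on its +z side to 26 above the underside. Origin: middle of its length, on the underside; centre of mass about 25 to the head side. Starts on the rest, x rising 35 degrees, head uppermost, bristles up.
- rest: White ceramic brush rest, fixed to the counter. Base 180 x 90; its support slopes up 35 degrees towards its +x and bears the brush, whose bristles reach about 165 over the counter. Under the handle the support is only 12 wide, so fingers can straddle it. A lip at the foot, 30 wide and 10 high over the slope, stops the brush. Origin: centre of its underside.
- seat (a point): Point on the slope of the rest, 85 above the rest's origin, where the brush's origin lies at the start. Axes as the rest (level, not sloping).
- soap: Bystander: amber soap bottle, 64 diameter, 150 tall, upright. Origin: centre of its underside.
- tumbler: Bystander: white ceramic tumbler, 76 diameter, 95 tall. Origin: centre of its underside.
- jar: Bystander: glass jar with metal lid, 70 diameter, 60 tall. Origin: centre of its underside.
Not all that is in view belongs to the job. There is more than one size of the brush; the job needs the smaller. What is shaped like the rest but turquoise is not meant.

How it is judged:
By the outcome, as a careful person would: the job done as asked, in the order asked, and still so for the second after the job is handed in, with the robot touching nothing.
It also fails if it takes over 58 s, if anything falls off the work surface, if the arm or the gripper's body presses on something with over 40 N, if the wrist force passes 120 N, or if a joint passes its speed limit or range.

## Working session

There is one attempt and no reset: what is moved stays moved. The work goes in short steps, Python scripts to look and compute and a tool call to move; the robot and the scene stay as the last step left them, time stands still between calls to the robot, and variables do not carry over. Pictures are saved under pics/ and viewed, about 8 in all and at most 12, crops included, and the job is handed in when it is done.

Besides the shell and the picture viewer there is one more tool, called as a command line: name --pt "numbers of a row" for each row, then --argument value for the rest. carry_out: Moves the arm, as the interface text tells. Its arguments: {"type":"object","properties":{"offset":{"type":"array"},"twist":{"type":"array"},"grip":{"type":"number"},"newtons":{"type":"number"}},"required":["offset","twist"]}

```bash
ls; mkdir -p pics; python3 - <<'E'
from plant import *
import cv2,numpy as np
print(get_state()); print(r.grip_point_offset)
a=snapshot("scene");b=snapshot("side")
for n,i in(("scene",a),("side",b)):
    cv2.imwrite(f"pics/{n}0.png",i[:,:,::-1]); print(n,camera_params(n))
w=camera_params("wrist");print(w)
E
```

```text
pics
{'clock': 0.0, 'q': array([-1.25620945,  0.68996128, -0.19450382,  1.56633311,  0.15730553,
        0.90250216, -0.215066  ]), 'qd': array([ 0.00046776,  0.00077937,  0.00090157, -0.00090486,  0.00011019,
        0.00027302, -0.00012641]), 'joint_torque': array([ 2.92254099e-04, -5.27561617e+01, -1.26663845e+00, -1.53430617e+01,
       -5.26337977e-02,  6.39322287e-03,  1.54417630e-04]), 'tool_pos': array([0.17307589, 0.59990534, 0.23792686]), 'eef_rot': array([ 0.56544762,  0.42466618, -0.42562544, -0.56459774]), 'contact_force': array([0.26761889, 0.01423912, 0.90314445]), 'moment': array([ 0.03406211, -0.02712354, -0.01740186]), 'opening': 0.9992041335207124}
0.0187
scene {'camera_matrix': array([[389.96647945,   0.        , 249.04249949],
       [  0.        , 389.96647945, 192.25521501],
       [  0.        ,   0.        ,   1.        ]]), 'eye': array([ 1.126728  , -0.05115984,  0.94458154]), 'orientation': array([0.19054306, 0.21426122, 0.69991823, 0.65414062])}
side {'camera_matrix': array([[371.25763578,   0.        , 249.58158081],
       [  0.        , 371.25763578, 194.71525317],
       [  0.        ,   0.        ,   1.        ]]), 'eye': array([ 0.31140511, -0.75644189,  0.82397517]), 'orientation': array([ 0.35813194, -0.08025761, -0.18686727,  0.91125235])}
{'camera_matrix': array([[279.61375524,   0.        , 250.67325437],
       [  0.        , 279.61375524, 190.1559781 ],
       [  0.        ,   0.        ,   1.        ]]), 'eye': array([0.10503082, 0.61948545, 0.3835982 ]), 'orientation': array([-0.11225417, -0.0841064 ,  0.59482732,  0.79152105])}
```

View pics/scene0.png

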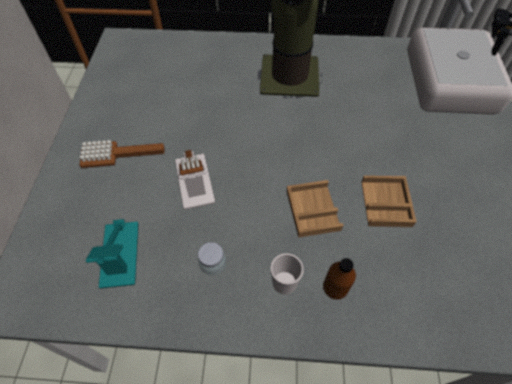

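View pics/side0.png

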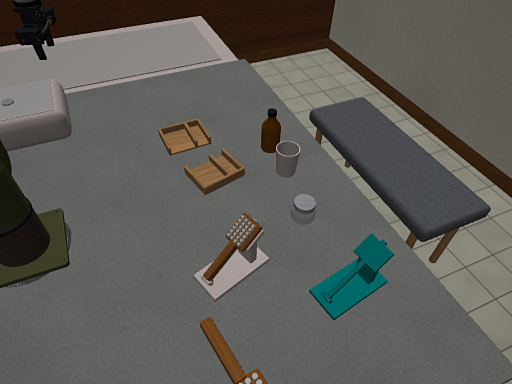

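Scene view: two tray halves at about (315,207) and (388,200), the white rest with the small brush at (193,175), jar at (210,257), tumbler at (286,272), soap at (340,278). The turquoise rest and the big brush are decoys. Next I enlarge the trays and rest in both views.

```bash
cat > h.py <<'E'
import numpy as np, cv2
from scipy.spatial.transform import Rotation as R
from plant import *
def ray(P,uv):
    K=P["camera_matrix"]; d=np.linalg.solve(K,[uv[0],uv[1],1.])
    return np.array(P["eye"]), R.from_quat(P["orientation"]).apply(d*[1,-1,-1])
def onz(P,uv,z):
    e,d=ray(P,uv); return e+d*(z-e[2])/d[2]
def proj(P,X):
    c=R.from_quat(P["orientation"]).inv().apply(np.atleast_2d(X)-P["eye"])*[1,-1,-1]
    p=c@P["camera_matrix"].T; return p[:,:2]/p[:,2:]
def tri(L):  # [(P,uv),...] least-squares meet of rays
    A=np.zeros((3,3));b=np.zeros(3);rs=[ray(*l) for l in L]
    for e,d in rs:
        d=d/np.linalg.norm(d);M=np.eye(3)-np.outer(d,d);A+=M;b+=M@e
    X=np.linalg.solve(A,b)
    return X,[np.linalg.norm(np.cross(X-e,d/np.linalg.norm(d))) for e,d in rs]
E
python3 - <<'E'
from h import *
a=cv2.imread("pics/scene0.png");b=cv2.imread("pics/side0.png")
def c(i,x,y,w,h,s): return cv2.resize(i[y:y+h,x:x+w],(w*s,h*s),interpolation=cv2.INTER_CUBIC)
# scene crops x4: tray (280,170) 140x72 ; rest (165,140) 60x72 ; side crops
out=np.zeros((600,800,3),np.uint8)
out[:288,:560]=c(a,280,168,140,72,4); out[:288,560:800]=c(a,165,140,60,72,4)
out[288:600,:400]=c(b,150,118,100,78,4); out[288:600,400:800]=c(b,186,210,100,78,4)
cv2.imwrite("pics/crop0.png",out)
E
```

```text
(no output)
```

View pics/crop0.png

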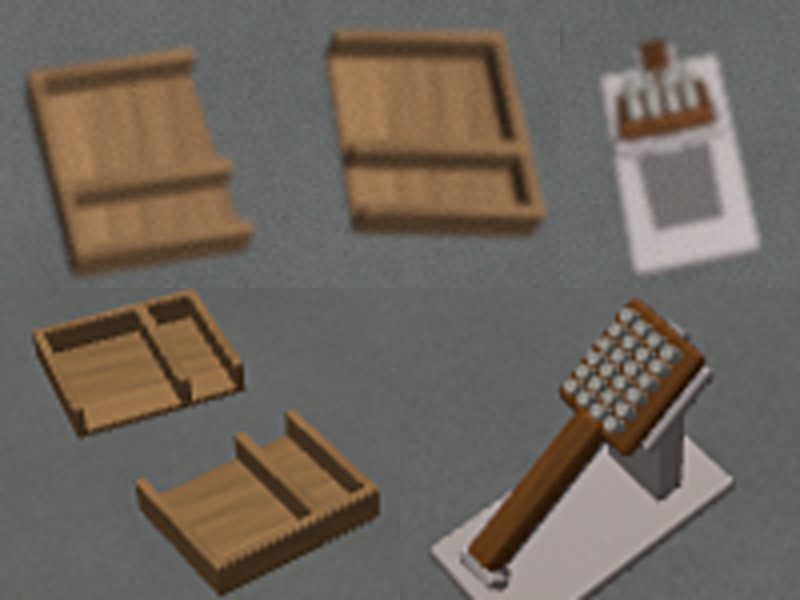

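Crops: the right half is fixed (closed end right, +y) and the left half is loose (open end right). The divider is on the camera side, which is +x. Now a coarse triangulation.

```bash
python3 - <<'E'
from h import *
S=camera_params("scene");D=camera_params("side")
s=lambda x,y:((x+.5)/4-.5+280,(y+.5)/4-.5+168)
s2=lambda x,y:((x-560+.5)/4-.5+165,(y+.5)/4-.5+140)
d=lambda x,y:((x+.5)/4-.5+150,(y-288+.5)/4-.5+118)
d2=lambda x,y:((x-400+.5)/4-.5+186,(y-288+.5)/4-.5+210)
pts={"f_near":(s(332,36),d(79,411)),"f_far":(s(353,217),d(241,372)),"f_c-":(s(503,33),d(36,335)),"f_c+":(s(543,215),d(193,291)),
"l_near":(s(190,52),d(137,482)),"l_far":(s(250,226),d(291,412)),"l_c-":(s(30,75),d(221,570)),"l_c+":(s(76,262),d(378,488)),
"restcorner+x+y":(s2(759,245),d2(732,480)),"restcorner-x+y":(s2(718,56),d2(432,548))}
for k,(a,b) in pts.items():
    X,e=tri([(S,a),(D,b)]);print(k,X.round(4),np.round(e,4),onz(S,a,.03).round(3)[:2],onz(D,b,.03).round(3)[:2])
# rest corners, z=0..; 
for p in[(602,75),(718,56),(759,245),(637,273)]: print("rest scene",onz(S,s2(*p),.01).round(3))
for p in[(432,548),(732,480)]: print("rest side",onz(D,d2(*p),.01).round(3))
for n,p in dict(jar=(210,252),tum=(287,264),soap=(347,265)).items(): print(n,onz(S,p,{"jar":.06,"tum":.095,"soap":.15}[n]).round(3))
E
```

```text
f_near [0.4548 0.2144 0.0307] [0.0003 0.0003] [0.454 0.215] [0.455 0.215]
f_far [0.5978 0.2183 0.0239] [0.001 0.001] [0.602 0.216] [0.595 0.212]
f_c- [0.4463 0.3347 0.0291] [0.0031 0.0031] [0.444 0.337] [0.448 0.329]
f_c+ [0.5935 0.3405 0.0299] [0.001 0.001] [0.593 0.341] [0.594 0.339]
l_near [0.4743 0.113  0.0301] [0.0001 0.0001] [0.474 0.113] [0.474 0.113]
l_far [0.615  0.1462 0.0312] [0.001 0.001] [0.613 0.147] [0.616 0.146]
l_c- [ 0.5031 -0.0017  0.03  ] [0.0019 0.0019] [ 0.501 -0.   ] [ 0.504 -0.004]
l_c+ [0.6468 0.0329 0.0299] [0.0009 0.0009] [0.648 0.032] [0.646 0.034]
restcorner+x+y [ 0.5666 -0.2368 -0.0126] [0.0406 0.0406] [ 0.562 -0.2  ] [ 0.574 -0.298]
restcorner-x+y [ 0.3848 -0.2571  0.0109] [0.0025 0.0025] [ 0.398 -0.251] [ 0.384 -0.271]
rest scene [ 0.406 -0.342  0.01 ]
rest scene [ 0.382 -0.256  0.01 ]
rest scene [ 0.55  -0.204  0.01 ]
rest scene [ 0.579 -0.286  0.01 ]
rest side [ 0.386 -0.259  0.01 ]
rest side [ 0.58  -0.287  0.01 ]
jar [ 0.73  -0.188  0.06 ]
tum [ 0.764 -0.     0.095]
soap [0.781 0.126 0.15 ]
```

```bash
python3 - <<'E'
from h import *
s=get_state();M=R.from_quat(s["eef_rot"]).as_matrix();print(M.round(3),np.degrees(np.arctan2(M[1,0],M[0,0])))
P=camera_params("wrist");print(R.from_quat(P["orientation"]).as_matrix().round(3)); print(M.T@(P["eye"]-s["tool_pos"]))
E
```

```text
[[ 0.277 -0.    -0.961]
 [ 0.961 -0.002  0.277]
 [-0.002 -1.    -0.   ]] 73.91529243287606
[[ 0.278 -0.923 -0.267]
 [ 0.961  0.267  0.078]
 [-0.    -0.278  0.961]]
[-0.00033348 -0.14560109  0.07078131]
```

carry_out --pt "0.033 -0.038 0" --pt "0.033 -0.038 0" --pt "0.033 -0.038 0" --pt "0.033 -0.038 0" --pt "0.033 -0.038 0" --pt "0.033 -0.038 0" --pt "0.033 -0.038 0" --pt "0.033 -0.038 0" --twist '[-5, -5, -5, -5, -5, -5, -5, -5]' --grip 0.036

```text
clock: 1.1
tool_pos: [0.4379, 0.2952, 0.2385]
eef_rot: [0.677, 0.205, -0.205, -0.677]
contact_force: [0.6, 1.1, 0.4]
opening: 0.405
```

carry_out --pt "0.033 -0.038 0" --pt "0.033 -0.038 0" --pt "0.033 -0.038 -0.01" --pt "0.033 -0.038 -0.01" --pt "0 0 0" --pt "0 0 0" --twist '[-5, -5, -5, -5.4, 0, 0]'

```text
clock: 1.85
tool_pos: [0.5685, 0.1452, 0.2183]
eef_rot: [-0.702, -0.083, 0.084, 0.702]
contact_force: [0.2, 0.6, 0.1]
opening: 0.408
```

```bash
python3 - <<'E'
from h import *
s=get_state();P=camera_params("wrist");i=snapshot("wrist")
print(s["clock"],s["tool_pos"],s["contact_force"],s["q"],P)
np.savez("w1.npz",**P);cv2.imwrite("pics/w1.png",i[:,:,::-1])
cv2.imwrite("pics/w1b.png",cv2.resize(i[:,:,::-1],(768,576),interpolation=cv2.INTER_CUBIC))
E
```

```text
1.85 [0.56846522 0.14523845 0.21834031] [0.2476564  0.62377511 0.09628813] [-0.3511771   0.66072733  0.03954181  1.71342293 -0.03633882  0.76925046
 -0.05703504] {'camera_matrix': array([[279.61375524,   0.        , 250.67325437],
       [  0.        , 279.61375524, 190.1559781 ],
       [  0.        ,   0.        ,   1.        ]]), 'eye': array([0.55242638, 0.21404585, 0.36400791]), 'orientation': array([-0.13822741, -0.01616101,  0.11637978,  0.9834062 ])}
```

View pics/w1b.png

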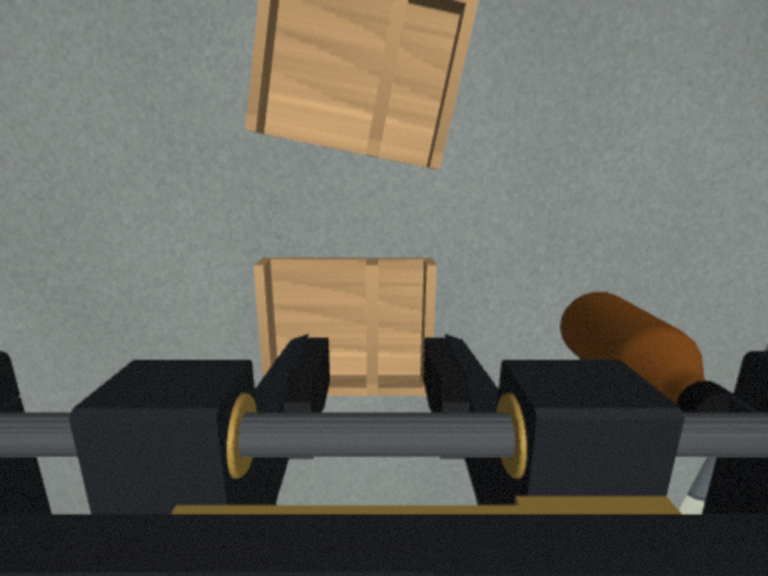

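Wrist view (1.5×): fixed open-end corners at (248,130) and (437,167), fixed divider end at about (375,156). Loose open-end corners at (256,262) and (434,262), loose divider end at (372,261). The fingertips sit over the loose half.

```bash
python3 - <<'E'
from h import *
P=dict(np.load("w1.npz"));S=camera_params("scene");D=camera_params("side")
f=lambda x,y:((x+.5)/1.5-.5,(y+.5)/1.5-.5)
pts=dict(f_near=(248,130),f_far=(437,167),f_div=(375,156),l_near=(256,262),l_far=(434,262),l_div=(372,262),l_div2=(372,385))
for k,v in pts.items(): print(k,onz(P,f(*v),.03).round(4))
s=lambda x,y:((x+.5)/4-.5+280,(y+.5)/4-.5+168)
d=lambda x,y:((x+.5)/4-.5+150,(y-288+.5)/4-.5+118)
for k,a,b in(("f_near",s(332,36),d(79,411)),("l_near",s(190,52),d(137,482)),("l_far",s(250,226),d(291,412))):
    print(k,[np.round(x,4) for x in tri([(P,f(*pts[k])),(S,a),(D,b)])])
E
```

```text
f_near [0.453  0.2163 0.03  ]
f_far [0.5979 0.2236 0.03  ]
f_div [0.5498 0.2204 0.03  ]
l_near [0.4746 0.1174 0.03  ]
l_far [0.6158 0.1512 0.03  ]
l_div [0.5666 0.1394 0.03  ]
l_div2 [0.5924 0.0305 0.03  ]
f_near [array([0.4541, 0.2154, 0.03  ]), array([0.0013, 0.0006, 0.0011])]
l_near [array([0.474, 0.115, 0.028]), array([0.0017, 0.0019, 0.0008])]
l_far [array([0.6153, 0.1488, 0.0291]), array([0.0024, 0.0025, 0.0015])]
```

carry_out --pt "0.006 -0.033 -0.04" --pt "0.006 -0.033 -0.04" --pt "0 0 -0.04" --pt "0 0 -0.03" --pt "0 0 0" --pt "0 0 -0.03" --pt "0 0 -0.025" --pt "0 0 0" --twist '[0, 0, 0, 0, 0, 0, 0, 0]'

```text
clock: 2.9
tool_pos: [0.5806, 0.0797, 0.014]
eef_rot: [-0.702, -0.083, 0.084, 0.702]
contact_force: [-0.1, -1.0, -0.2]
opening: 0.405
```

carry_out --pt "0 0 0" --pt "0 0 0" --pt "0 0 0" --pt "0 0 0" --twist '[0, 0, 0, 0]' --grip 0 --newtons 40

```text
clock: 3.4
tool_pos: [0.5808, 0.0785, 0.0148]
eef_rot: [0.702, 0.083, -0.083, -0.702]
contact_force: [-1.9, -0.4, 6.6]
opening: 0.11
```

carry_out --pt "0 0 0" --pt "-0.005 0.008 0" --pt "-0.005 0.012 0" --pt "-0.006 0.012 0" --pt "-0.006 0.012 0" --pt "-0.006 0.012 0" --pt "0 0.006 0" --pt "0 0 0" --twist '[-3, -3, -3, -1.6, 0, 0, 0, 0]'

```text
clock: 4.4
tool_pos: [0.5537, 0.1393, 0.0148]
eef_rot: [0.708, 0.018, -0.017, -0.706]
contact_force: [-0.0, -4.1, 6.6]
opening: 0.111
```

```bash
python3 - <<'E'
from h import *
s=get_state();P=camera_params("wrist");i=snapshot("wrist");b=snapshot("scene");c=snapshot("side")
print(s["clock"],s["tool_pos"],s["contact_force"],R.from_quat(s["eef_rot"]).as_matrix().round(4)[:,0])
np.savez("w2.npz",**P);cv2.imwrite("pics/w2.png",i[:,:,::-1])
C=lambda i,x,y,w,h,k:cv2.resize(i[y:y+h,x:x+w,::-1],(w*k,h*k),interpolation=cv2.INTER_CUBIC)
o=np.zeros((600,800,3),np.uint8)
o[:300,:800]=C(i,60,40,400,150,2);o[300:,:400]=C(b,310,160,100,75,4);o[300:,400:]=C(c,150,115,100,75,4)
cv2.imwrite("pics/c2.png",o)
E
```

```text
4.4 [0.55369669 0.139297   0.01476092] [-0.04545123 -4.05155132  6.57212302] [0.9987 0.0506 0.0013]
```

View pics/c2.png

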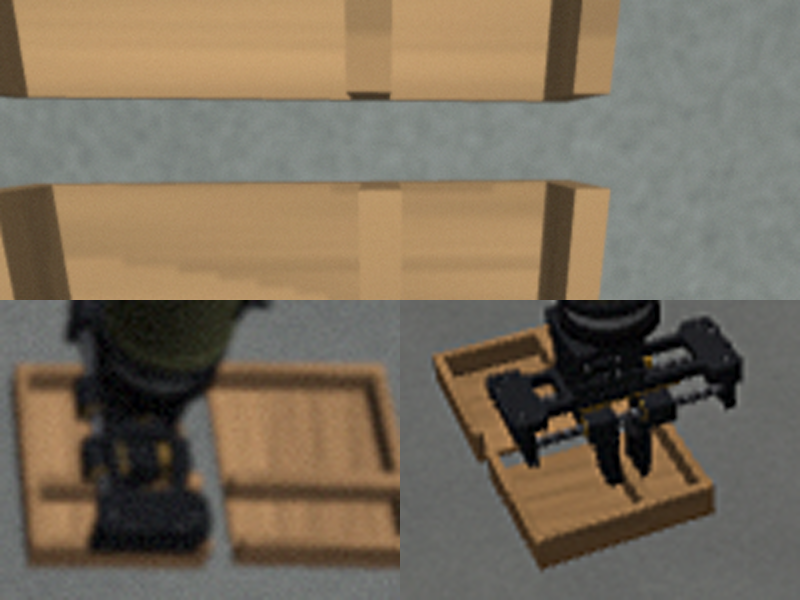

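Close wrist view (2× crop): fixed divider end top edge spans 346–391 at row 92, fixed_far at (609,93). Loose divider end spans 358–402 at row 189, loose_far at (610,189).

```bash
python3 - <<'E'
from h import *
P=dict(np.load("w2.npz"))
f=lambda x,y:((x+.5)/2-.5+60,(y+.5)/2-.5+40)
q={k:onz(P,f(*v),.03) for k,v in dict(fd1=(346,92),fd2=(391,92.5),ff=(609,94),fd1up=(348,0),fd2up=(392,0),fw=(620,0),ld1=(358,190),ld2=(402,190),lf=(610,189),lfd=(600,299)).items()}
for k,v in q.items(): print(k,v.round(4))
fb=[onz(P,f(*v),0.) for v in((0,96),(540,101.5))];lb=[onz(P,f(*v),0.) for v in((60,184),(545,181))]
for n,b in(("fix",fb),("loose",lb)): d=b[1]-b[0];print(n,np.degrees(np.arctan2(d[1],d[0])),b)
a=np.radians(2.9);ex=np.array([np.cos(a),np.sin(a)]);ey=np.array([-ex[1],ex[0]])
print("dx,dy needed div",ex@((q["fd1"]+q["fd2"]-q["ld1"]-q["ld2"])[:2]/2),ey@((q["fd1"]+q["fd2"]-q["ld1"]-q["ld2"])[:2]/2))
print("far",ex@(q["ff"]-q["lf"])[:2],ey@(q["ff"]-q["lf"])[:2])
E
```

```text
fd1 [0.5423 0.2198 0.03  ]
fd2 [0.5521 0.2202 0.03  ]
ff [0.5999 0.2223 0.03  ]
fd1up [0.5422 0.238  0.03  ]
fd2up [0.5514 0.2384 0.03  ]
fw [0.5992 0.2408 0.03  ]
ld1 [0.5457 0.1988 0.03  ]
ld2 [0.5558 0.1993 0.03  ]
lf [0.6034 0.2019 0.03  ]
lfd [0.6053 0.1757 0.03  ]
fix 2.287547597151129 [array([0.4474118 , 0.21635795, 0.        ]), array([0.59293837, 0.22217123, 0.        ])]
loose 3.170671129053643 [array([0.46096774, 0.19372826, 0.        ]), array([0.59704152, 0.20126609, 0.        ])]
dx,dy needed div -0.0024708716703144068 0.021061277014133326
far -0.002522182880646333 0.020491336406677163
```

carry_out --pt "-0.001 0.005 0" --pt "-0.001 0.005 0" --pt "-0.001 0.004 0" --pt "-0.0005 0.004 0" --pt "0 0.003 0" --pt "0 0 0" --twist '[-0.5, 0, 0, 0, 0, 0]'

```text
clock: 5.3
tool_pos: [0.5505, 0.1589, 0.0148]
eef_rot: [0.708, 0.015, -0.014, -0.706]
contact_force: [-0.3, -6.4, 7.9]
opening: 0.108
```

carry_out --pt "0 0.002 0" --pt "0 0.001 0" --pt "0 0 0" --twist '[0, 0, 0]'

```text
clock: 5.68
tool_pos: [0.5504, 0.1603, 0.0148]
eef_rot: [0.709, 0.014, -0.014, -0.705]
contact_force: [0.9, -8.4, 7.6]
opening: 0.11
```

carry_out --pt "0 0.002 0" --pt "0 0.002 0" --pt "0 0 0" --pt "0 0 0" --twist '[0, 0, 0, 0]'

```text
clock: 6.18
tool_pos: [0.5502, 0.1604, 0.0148]
eef_rot: [0.71, 0.013, -0.013, -0.704]
contact_force: [0.5, -14.3, 8.5]
opening: 0.11
```

```bash
python3 - <<'E'
from h import *
s=get_state();P=camera_params("wrist");i=snapshot("wrist");b=snapshot("scene");c=snapshot("side")
print(s["clock"],s["tool_pos"],s["contact_force"],R.from_quat(s["eef_rot"]).as_matrix().round(4)[:,0])
np.savez("w3.npz",**P);cv2.imwrite("pics/w3.png",i[:,:,::-1])
C=lambda i,x,y,w,h,k:cv2.resize(i[y:y+h,x:x+w,::-1],(w*k,h*k),interpolation=cv2.INTER_CUBIC)
o=np.zeros((600,800,3),np.uint8)
o[:300,:800]=C(i,10,75,400,150,2);o[300:,:400]=C(b,330,160,100,75,4);o[300:,400:]=C(c,150,115,100,75,4)
cv2.imwrite("pics/c3.png",o)
E
```

```text
6.175 [0.55023589 0.16044678 0.01477272] [  0.53736682 -14.30379559   8.51907777] [ 9.993e-01  3.650e-02 -2.000e-04]
```

View pics/c3.png

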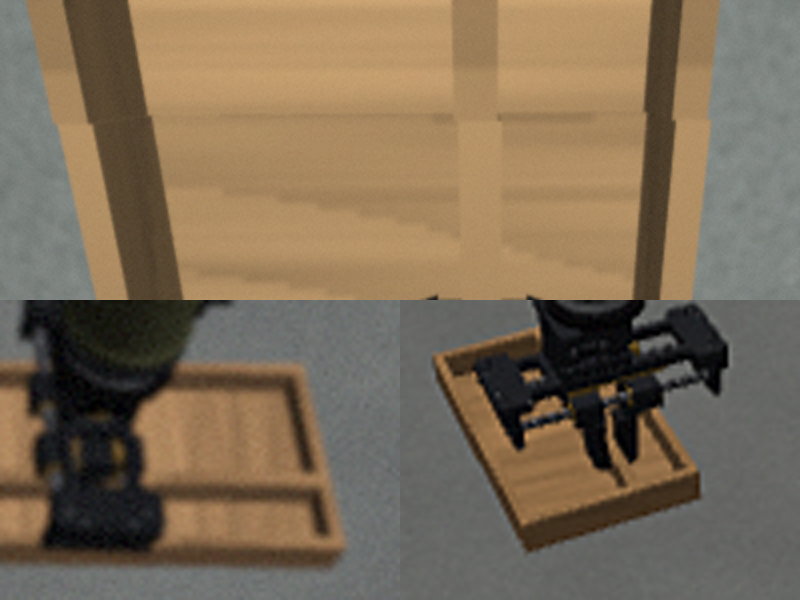

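Closed with about 14 N of push. The outer edges at the seam look slightly stepped, so I measure them numerically with a wood mask.

```bash
python3 - <<'E'
from h import *
P=dict(np.load("w3.npz"));i=cv2.imread("pics/w3.png").astype(float)
m=cv2.GaussianBlur(i[:,:,2]-i[:,:,0],(3,3),0)   # red-blue: wood high
def edges(v):
    row=m[v]; 
    def cross(a,b,st,th):
        for u in range(a,b,st):
            if row[u]<th<=row[u+st]: return u+st*(th-row[u])/(row[u+st]-row[u])
    return cross(5,100,1,30),cross(400,330,-1,30)
L={}
for v in list(range(80,132,4))+list(range(138,200,5)):
    a,b=edges(v)
    if a and b:
        A=onz(P,(a,v),.03);B=onz(P,(b,v),.03); print(v,A[:2].round(4),B[:2].round(4),round(np.linalg.norm(A-B),4))
        L.setdefault(v<132,[]).append((A[:2],B[:2]))
for k in L:
    for j in(0,1):
        q=np.array([x[j] for x in L[k]]);p=np.polyfit(q[:,1],q[:,0],1);print("fixed" if k else "loose",j,"yaw",-np.degrees(np.arctan(p[0])),"x at y=.2205",np.polyval(p,.2205))
E
```

```text
80 [0.4494 0.2404] [0.599  0.2456] 0.1496
84 [0.4495 0.2387] [0.599 0.244] 0.1496
88 [0.4496 0.2371] [0.5991 0.2424] 0.1496
92 [0.4496 0.2355] [0.5992 0.2407] 0.1496
96 [0.4497 0.2338] [0.5993 0.2391] 0.1496
100 [0.4498 0.2321] [0.5993 0.2374] 0.1496
104 [0.4499 0.2304] [0.5994 0.2357] 0.1496
108 [0.45   0.2287] [0.5995 0.234 ] 0.1496
112 [0.45  0.227] [0.5996 0.2323] 0.1497
116 [0.45   0.2253] [0.5997 0.2306] 0.1497
120 [0.4501 0.2236] [0.5997 0.2288] 0.1497
124 [0.4502 0.2218] [0.5998 0.2271] 0.1498
128 [0.4503 0.22  ] [0.5999 0.2253] 0.1497
138 [0.4512 0.2156] [0.601  0.2209] 0.1499
143 [0.4515 0.2133] [0.6012 0.2186] 0.1498
148 [0.4515 0.211 ] [0.6012 0.2163] 0.1498
153 [0.4516 0.2087] [0.6013 0.214 ] 0.1498
158 [0.4517 0.2063] [0.6014 0.2116] 0.1498
163 [0.4518 0.204 ] [0.6015 0.2093] 0.1498
168 [0.4519 0.2016] [0.6016 0.2069] 0.1498
173 [0.4521 0.1992] [0.6017 0.2044] 0.1498
178 [0.4521 0.1967] [0.6018 0.202 ] 0.1498
183 [0.4522 0.1942] [0.6019 0.1995] 0.1498
188 [0.4524 0.1917] [0.6021 0.197 ] 0.1498
193 [0.4525 0.1892] [0.6021 0.1945] 0.1497
198 [0.4526 0.1867] [0.6023 0.1919] 0.1498
fixed 0 yaw 2.259331858355985 x at y=.2205 0.45024244528902346
fixed 1 yaw 2.6433736458480595 x at y=.2205 0.6001058921908762
loose 0 yaw 2.541113332898163 x at y=.2205 0.45109202197749887
loose 1 yaw 2.426135528053326 x at y=.2205 0.6010482789159293
```

carry_out --pt "0 -0.005 0" --pt "0 0 0" --pt "-0.0011 0 0" --pt "-0.0011 0 0" --pt "0 0 0" --pt "0 0.005 0" --pt "0 0 0" --twist '[0, 0, 0, 0, 0, 0, 0]'

```text
clock: 7.2
tool_pos: [0.5502, 0.1605, 0.0148]
eef_rot: [0.71, 0.014, -0.011, -0.704]
contact_force: [3.5, -15.1, 4.9]
opening: 0.11
```

```bash
cat > seam.py <<'E'
from h import *
def seam(name,split=132,ranges=((80,129,4),(140,199,5)),yref=.2205):
    s=get_state();P=camera_params("wrist");i=snapshot("wrist")[:,:,::-1];cv2.imwrite(f"pics/{name}.png",i);np.savez(name+".npz",**P)
    print(s["clock"],s["tool_pos"].round(4),s["contact_force"].round(1))
    m=cv2.GaussianBlur(i[:,:,2].astype(float)-i[:,:,0],(3,3),0)
    for n,rg in zip(("fixed","loose"),ranges):
        q=[[],[]]
        for v in range(*rg):
            w=np.where(m[v]>30)[0]
            for j,(u,st) in enumerate(((w[0],-1),(w[-1],1))):
                if not 3<u<505: continue
                a,b=m[v,u],m[v,u+st];q[j].append(onz(P,(u+st*(a-30)/(a-b),v),.03)[:2])
        for j in(0,1):
            if len(q[j])<4: continue
            t=np.array(q[j]);p=np.polyfit(t[:,1],t[:,0],1);print(n,j,len(t),"yaw",round(-np.degrees(np.arctan(p[0])),2),"x",round(np.polyval(p,yref),4),"res",np.abs(np.polyval(p,t[:,1])-t[:,0]).max().round(4))
E
python3 -c "
from seam import *
seam('w4')"
```

```text
7.2 [0.5502 0.1605 0.0148] [  3.5 -15.1   4.9]
fixed 0 13 yaw 2.26 x 0.4502 res 0.0
fixed 1 13 yaw 2.64 x 0.6001 res 0.0
loose 0 12 yaw 2.54 x 0.4511 res 0.0
loose 1 12 yaw 2.32 x 0.6011 res 0.0
```

carry_out --pt "0 -0.005 0" --pt "0 -0.005 0" --pt "-0.0005 0 0" --pt "0 0 0" --pt "0 0.003 0" --pt "0 0 0" --twist '[0, 0, 0, 0, 0, 0]'

```text
clock: 8.0
tool_pos: [0.5494, 0.1604, 0.0148]
eef_rot: [0.707, 0.016, -0.013, -0.707]
contact_force: [4.9, -3.9, 7.1]
opening: 0.107
```

```bash
python3 -c "
from seam import *
seam('w5')"
```

```text
8.0 [0.5494 0.1604 0.0148] [ 4.9 -3.9  7.1]
fixed 0 13 yaw 2.23 x 0.4502 res 0.0
fixed 1 13 yaw 2.75 x 0.6001 res 0.0001
loose 0 12 yaw 2.54 x 0.4502 res 0.0
loose 1 12 yaw 2.42 x 0.6002 res 0.0
```

carry_out --pt "0 0.004 0" --pt "0 0.003 0" --pt "0.0015 0 0" --pt "0 0 0" --pt "0 -0.005 0" --pt "0 0 0" --twist '[0, 0, 0, 0, 0, 0]'

```text
clock: 8.8
tool_pos: [0.5494, 0.1604, 0.0148]
eef_rot: [0.708, 0.015, -0.014, -0.706]
contact_force: [2.3, -6.7, 10.1]
opening: 0.11
```

carry_out --pt "0 0 0" --pt "0 0 0" --pt "0 0 0" --pt "0 0 0.02" --pt "0 0 0.03" --pt "0 0 0.03" --pt "0 0 0.03" --pt "0 0 0" --twist '[0, 0, 0, 0, 0, 0, 0, 0]' --grip 0.036

```text
clock: 9.8
tool_pos: [0.5501, 0.1641, 0.1269]
eef_rot: [-0.706, -0.017, 0.013, 0.708]
contact_force: [0.1, 0.2, -0.3]
opening: 0.411
```

```bash
python3 - <<'E'
from seam import *
s=get_state();P=camera_params("wrist");e=P["eye"]
# rows of the seam for this pose
v=proj(P,[[.525,.2205,.03],[.525,.30,.03],[.525,.15,.03]])[:,1];print(v)
seam("w6",ranges=((max(2,int(v[1])),int(v[0])-4,4),(int(v[0])+5,int(v[2]),4)))
E
```

```text
[126.57800729  20.79906897 205.31567439]
9.8 [0.5501 0.1641 0.1269] [ 0.1  0.2 -0.3]
fixed 0 26 yaw 2.5 x 0.4501 res 0.0001
fixed 1 26 yaw 2.36 x 0.6001 res 0.0001
loose 0 19 yaw 2.51 x 0.45 res 0.0001
loose 1 19 yaw 34.22 x 0.5887 res 0.139
```

carry_out --pt "-0.01 -0.04 0.035" --pt "-0.01 -0.045 0.035" --pt "-0.01 -0.045 0.035" --pt "-0.01 -0.045 0.035" --pt "-0.01 -0.045 0.03" --pt "-0.01 -0.045 0" --pt "-0.01 -0.045 0" --pt "-0.01 -0.045 0" --twist '[-7.5, -7.5, -7.5, -7.5, -7.5, -7.5, -7.5, -7.5]' --grip 0.06

```text
clock: 10.85
tool_pos: [0.4675, -0.1923, 0.293]
eef_rot: [0.619, -0.342, 0.341, -0.619]
contact_force: [-0.1, -1.3, 0.7]
opening: 0.679
```

carry_out --pt "-0.01 -0.045 0" --pt "-0.01 -0.045 0" --pt "0 0 0" --pt "0 0 0" --twist '[-7.5, -7.5, 0, 0]'

```text
clock: 11.35
tool_pos: [0.4483, -0.2802, 0.2929]
eef_rot: [-0.57, 0.419, -0.417, 0.57]
contact_force: [1.0, 1.3, 0.7]
opening: 0.684
```

```bash
python3 - <<'E'
from h import *
s=get_state();P=camera_params("wrist");i=snapshot("wrist")
b=snapshot("side")
M=R.from_quat(s["eef_rot"]).as_matrix();print(s["clock"],s["tool_pos"],np.degrees(np.arctan2(M[1,0],M[0,0])),M[:,1].round(3),s["q"].round(2),P["eye"])
np.savez("w7.npz",**P);cv2.imwrite("pics/w7.png",i[:,:,::-1])
cv2.imwrite("pics/w7b.png",cv2.resize(i[:,:,::-1],(768,576),interpolation=cv2.INTER_CUBIC))
cv2.imwrite("pics/side7.png",b[:,:,::-1])
E
```

```text
11.35 [ 0.44834393 -0.28022816  0.2928612 ] -72.50478050134606 [-0.002  0.002 -1.   ] [ 0.15  0.54  0.52  1.8  -0.34  0.89 -0.43] [ 0.51716615 -0.2595572   0.43840485]
```

View pics/w7b.png

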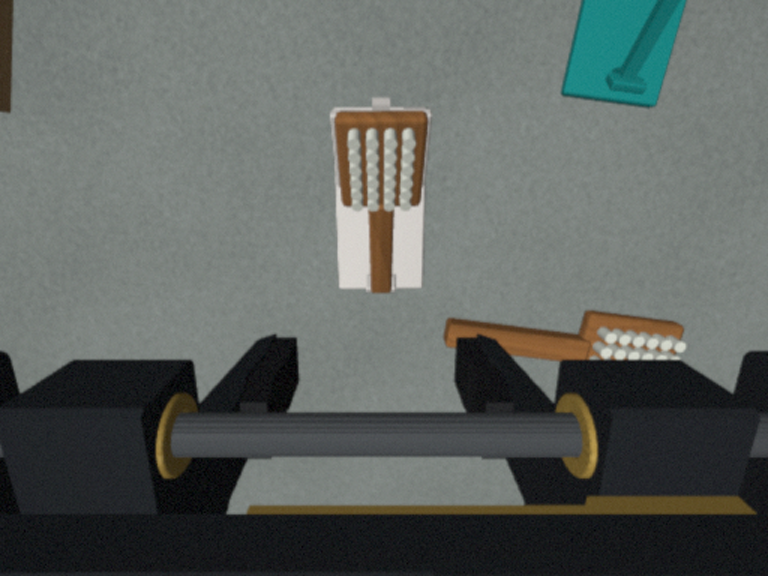

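Wrist view (1.5×): the small brush points straight up the image. Handle axis is at column 382, rows 210 to 290. Head corners are at (335,113), (427,113), (344,205) and (421,205). I triangulate these against the first side view.

```bash
python3 - <<'E'
from h import *
P=dict(np.load("w7.npz"));D=camera_params("side")
f=lambda x,y:((x+.5)/1.5-.5,(y+.5)/1.5-.5)
d2=lambda x,y:((x-400+.5)/4-.5+186,(y-288+.5)/4-.5+210)
Q=dict(head_end_L=((335,113),(632,300)),head_end_R=((427,113),(705,357)),head_in_L=((344,205),(562,388)),head_in_R=((421,205),(625,440)),
 junc=((382,209),(590,420)),hend=((382,290),(488,558)))
for k,(a,b) in Q.items():
    X,e=tri([(P,f(*a)),(D,d2(*b))]);print(k,X.round(4),np.round(e,4))
# handle mask edges per row in wrist
i=cv2.imread("pics/w7.png").astype(float);m=i[:,:,2]-i[:,:,0]
for v in(142,150,160,170,180,188):
    w=[u for u in range(235,275) if m[v,u]>35];print(v,w[0],w[-1],(w[0]+w[-1])/2)
for z,u,v in((.03,254,188),(.1,254.3,145)): print(onz(P,(u,v),z).round(4))
E
```

```text
head_end_L [ 0.5385 -0.2222  0.1394] [0.0015 0.0015]
head_end_R [ 0.5579 -0.2808  0.1429] [0.0002 0.0002]
head_in_L [ 0.4812 -0.2442  0.1082] [0.0009 0.0009]
head_in_R [ 0.4993 -0.2998  0.1174] [0.0005 0.0005]
junc [ 0.4874 -0.2733  0.1095] [0.0011 0.0011]
hend [ 0.409  -0.3001  0.0485] [0.0026 0.0026]
142 246 261 253.5
150 246 261 253.5
160 246 260 253.0
170 247 260 253.5
180 247 259 253.0
188 247 259 253.0
[ 0.409  -0.2975  0.03  ]
[ 0.4789 -0.2751  0.1   ]
```

carry_out --pt "0.0215 0.002 -0.03" --pt "0 0 -0.04" --pt "0 0 -0.04" --pt "0 0 -0.03" --pt "0 0 -0.03" --pt "0 0 -0.02" --pt "0 0 0" --pt "0 0 0" --twist '[0.3, 0, 0, 0, 0, 0, 0, 0]' --grip 0.045

```text
clock: 12.45
tool_pos: [0.4707, -0.279, 0.1044]
eef_rot: [-0.571, 0.416, -0.417, 0.571]
contact_force: [0.4, -0.4, -0.2]
opening: 0.509
```

```bash
python3 - <<'E'
from h import *
s=get_state();P=camera_params("wrist");i=snapshot("wrist");b=snapshot("side")
print(s["clock"],s["tool_pos"],s["contact_force"])
np.savez("w8.npz",**P)
o=np.zeros((576,800,3),np.uint8)
o[:288,:384]=cv2.resize(i[:,:,::-1],(384,288),interpolation=cv2.INTER_AREA)
o[:288,400:800]=0
k=b[200:300,180:290,::-1];o[:500,400:800]=cv2.resize(b[190:315,180:280,::-1],(400,500),interpolation=cv2.INTER_CUBIC)
cv2.imwrite("pics/c8.png",o)
E
```

```text
12.45 [ 0.47067843 -0.27904714  0.10439869] [ 0.40854515 -0.40855339 -0.19263246]
```

View pics/c8.png

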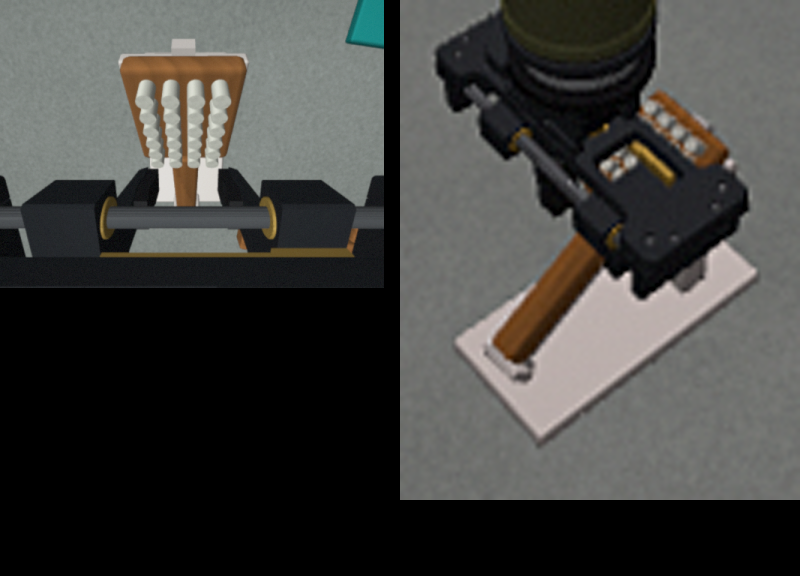

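Fingers straddle the handle, just below the head, which stays clear of the gripper body. I go down the rest of the way.

carry_out --pt "0 0.001 -0.01" --pt "0 0 -0.009" --pt "0 0 -0.007" --pt "0 0 0" --pt "0 0 0" --twist '[0, 0, 0, 0, 0]'

```text
clock: 13.18
tool_pos: [0.47, -0.2786, 0.0777]
eef_rot: [0.571, -0.417, 0.417, -0.571]
contact_force: [-0.4, 0.1, -0.3]
opening: 0.51
```

carry_out --pt "0 0 0" --pt "0 0 0" --pt "0 0 0" --pt "0 0 0" --twist '[0, 0, 0, 0]' --grip 0 --newtons 35

```text
clock: 13.68
tool_pos: [0.4699, -0.2784, 0.0778]
eef_rot: [-0.571, 0.417, -0.417, 0.571]
contact_force: [0.2, 0.0, 1.2]
opening: 0.224
```

Held: opening is 19.7 mm for the 20 mm handle. I lift straight up and carry it.

carry_out --pt "0 0 0.01" --pt "0 0 0.02" --pt "0 0 0.025" --pt "0 0 0.025" --pt "0 0.01 0.02" --pt "0 0.02 0" --pt "0 0.03 0" --pt "0 0.03 0" --twist '[0, 0, 0, 0, 2, 5, 6, 6]'

```text
clock: 14.68
tool_pos: [0.4692, -0.1854, 0.1769]
eef_rot: [-0.633, 0.315, -0.314, 0.634]
contact_force: [0.1, 0.3, -1.4]
opening: 0.223
```

carry_out --pt "0.004 0.04 0" --pt "0.004 0.045 0" --pt "0.004 0.045 0" --pt "0.004 0.045 0" --pt "0.004 0.045 0" --pt "0.004 0.045 0" --pt "0.003 0.04 0" --pt "0.003 0.03 0" --twist '[7, 7, 7, 7, 7, 7, 6, 5]'

```text
clock: 15.68
tool_pos: [0.4979, 0.1502, 0.1768]
eef_rot: [-0.707, -0.001, 0.003, 0.707]
contact_force: [-0.2, -0.7, -0.9]
opening: 0.225
```

carry_out --pt "0.001 0.02 0" --pt "0 0.01 0" --pt "0 0 0" --pt "0 0 0" --twist '[2.65, 0, 0, 0]'

```text
clock: 16.18
tool_pos: [0.5009, 0.175, 0.1777]
eef_rot: [0.707, 0.014, -0.014, -0.707]
contact_force: [0.1, -0.8, -1.0]
opening: 0.229
```

```bash
python3 - <<'E'
from h import *
s=get_state();P=camera_params("wrist");i=snapshot("wrist");b=snapshot("side");a=snapshot("scene")
M=R.from_quat(s["eef_rot"]).as_matrix()
print(s["clock"],s["tool_pos"],s["contact_force"],s["opening"],np.degrees(np.arctan2(M[1,0],M[0,0])))
np.savez("w9.npz",**P);cv2.imwrite("pics/w9.png",i[:,:,::-1]);cv2.imwrite("pics/side9.png",b[:,:,::-1])
o=np.zeros((600,800,3),np.uint8)
o[:300,:400]=cv2.resize(i[:,:,::-1],(400,300),interpolation=cv2.INTER_AREA)
o[300:,:400]=cv2.resize(a[120:240,280:440,::-1],(400,300),interpolation=cv2.INTER_CUBIC)
o[:600,400:]=cv2.resize(b[50:200,140:240,::-1],(400,600),interpolation=cv2.INTER_CUBIC)
cv2.imwrite("pics/c9.png",o)
E
```

```text
16.175 [0.50090091 0.17499495 0.17769453] [ 0.14355055 -0.82158493 -1.0122998 ] 0.22922998415818996 2.239078344261935
```

View pics/c9.png

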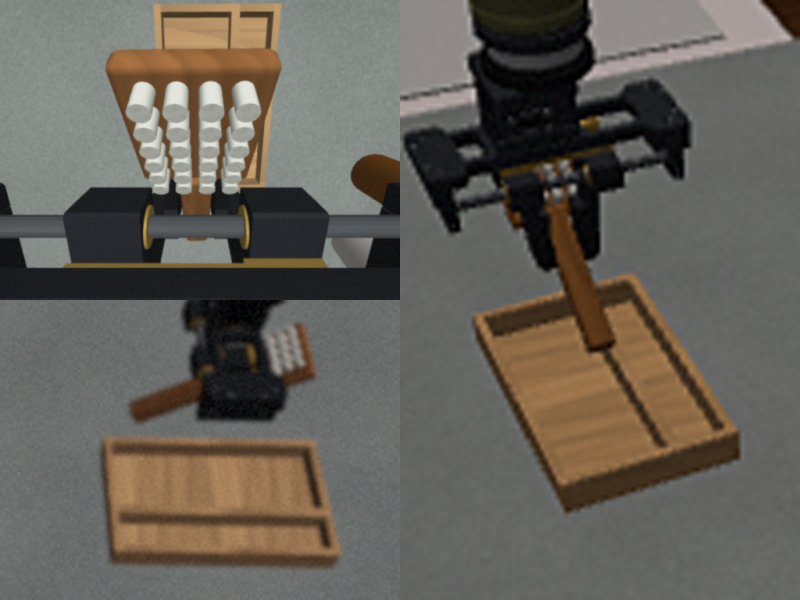

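The brush is held at its slope over the closed tray, with the handle end toward -y. I lower it to just above first touch.

carry_out --pt "0.0005 0.005 -0.03" --pt "0 0.004 -0.035" --pt "0 0 -0.03" --pt "0 0 -0.02" --pt "0 0 -0.006" --pt "0 0 0" --pt "0 0 0" --twist '[0.2, 0, 0, 0, 0, 0, 0]'

```text
clock: 17.2
tool_pos: [0.5021, 0.1856, 0.0576]
eef_rot: [-0.707, -0.016, 0.015, 0.707]
contact_force: [-0.4, -0.6, -0.3]
opening: 0.224
```

carry_out --pt "0 0 -0.003" --pt "0 0 -0.002" --pt "0 0 -0.002" --pt "0 0 0" --twist '[0, 0, 0, 0]' --newtons 20

```text
clock: 17.7
tool_pos: [0.5018, 0.186, 0.0499]
eef_rot: [-0.707, -0.016, 0.016, 0.707]
contact_force: [-0.3, 1.0, 1.9]
opening: 0.227
```

Touch felt (Fz −1 → +1.9 N) at the height I predicted. I follow the arc so the brush pivots down about its handle end.

carry_out --pt "0 0.002 -0.003" --pt "0 0.002 -0.003" --pt "0 0.002 -0.003" --pt "0 0.002 -0.003" --pt "0 0.0015 -0.003" --pt "0 0.0015 -0.003" --pt "0 0 0" --twist '[0, 0, 0, 0, 0, 0, 0]'

```text
clock: 18.58
tool_pos: [0.5013, 0.1963, 0.0314]
eef_rot: [0.707, 0.016, -0.016, -0.707]
contact_force: [0.2, 2.2, 0.3]
opening: 0.224
```

```bash
python3 - <<'E'
from h import *
s=get_state();i=snapshot("wrist");b=snapshot("side");a=snapshot("scene");print(s["clock"],s["tool_pos"],s["contact_force"])
o=np.zeros((600,800,3),np.uint8)
o[:300,:400]=cv2.resize(i[:,:,::-1],(400,300),interpolation=cv2.INTER_AREA)
o[300:,:400]=cv2.resize(a[140:260,300:460,::-1],(400,300),interpolation=cv2.INTER_CUBIC)
o[:600,400:]=cv2.resize(b[70:220,140:240,::-1],(400,600),interpolation=cv2.INTER_CUBIC)
cv2.imwrite("pics/c10.png",o)
E
```

```text
18.575 [0.50126279 0.1963026  0.03137319] [0.20024233 2.16791525 0.31354951]
```

View pics/c10.png

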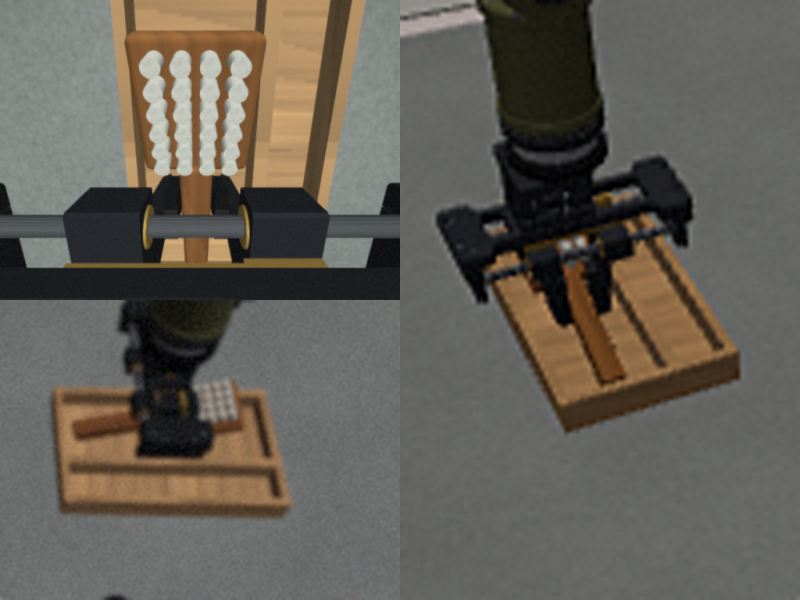

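The pivot works: the head is coming down inside the wide lane, and the handle end is on the floor clear of the end wall.

carry_out --pt "0 0.0015 -0.004" --pt "0 0.0015 -0.004" --pt "0 0.001 -0.004" --pt "0 0.001 -0.003" --pt "0 0.001 -0.003" --pt "0 0.0005 -0.002" --pt "0 0 0" --twist '[0, 0, 0, 0, 0, 0, 0]'

```text
clock: 19.6
tool_pos: [0.5012, 0.2026, 0.0115]
eef_rot: [0.707, 0.016, -0.016, -0.707]
contact_force: [-0.5, -1.0, 0.3]
opening: 0.225
```

carry_out --pt "0 0 -0.001" --pt "0 0 -0.001" --pt "0 0 0" --pt "0 0 0" --twist '[0, 0, 0, 0]' --newtons 8

```text
clock: 20.1
tool_pos: [0.5016, 0.2033, 0.0098]
eef_rot: [-0.707, -0.016, 0.016, 0.707]
contact_force: [0.2, 0.1, -0.0]
opening: 0.228
```

carry_out --pt "0 0 -0.001" --pt "0 0 -0.0005" --pt "0 0 0" --pt "0 0 0" --twist '[0, 0, 0, 0]' --newtons 3

```text
clock: 20.6
tool_pos: [0.5015, 0.203, 0.0082]
eef_rot: [-0.707, -0.016, 0.016, 0.707]
contact_force: [-0.1, 0.1, -1.9]
opening: 0.223
```

```bash
python3 - <<'E'
from h import *
s=get_state();i=snapshot("wrist");b=snapshot("side");a=snapshot("scene");print(s["clock"],s["tool_pos"],s["contact_force"])
o=np.zeros((600,800,3),np.uint8)
o[:300,:400]=cv2.resize(i[:,:,::-1],(400,300),interpolation=cv2.INTER_AREA)
o[300:,:400]=cv2.resize(a[155:230,320:420,::-1],(400,300),interpolation=cv2.INTER_CUBIC)
o[:600,400:]=cv2.resize(b[70:220,140:240,::-1],(400,600),interpolation=cv2.INTER_CUBIC)
cv2.imwrite("pics/c11.png",o)
E
```

```text
20.6 [0.50149025 0.20304722 0.00824056] [-0.08686161  0.05825887 -1.88783401]
```

View pics/c11.png

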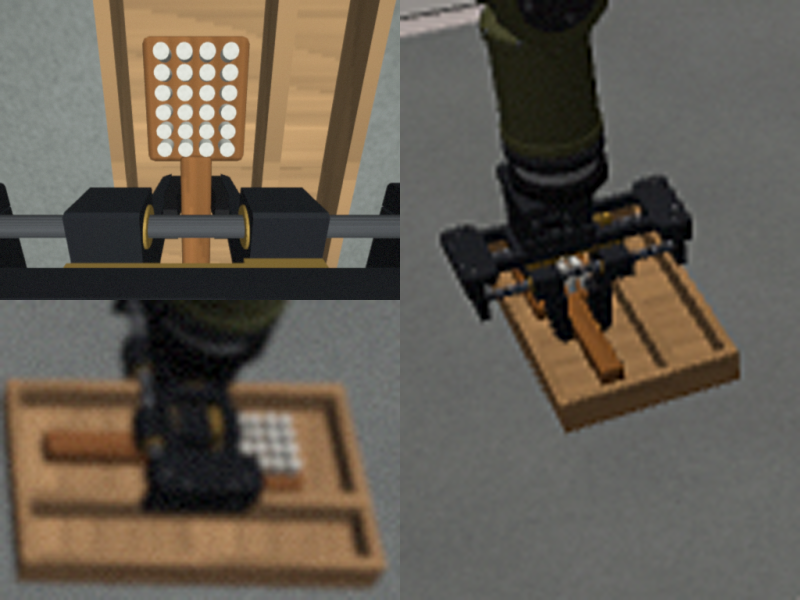

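Brush lies flat, bristles up, centred in the lane. I release and rise straight up.

carry_out --pt "0 0 -0.0005" --pt "0 0 0" --twist '[0, 0]'

```text
clock: 21.0
tool_pos: [0.5015, 0.2031, 0.0078]
eef_rot: [-0.707, -0.016, 0.016, 0.707]
contact_force: [0.4, -0.8, -1.2]
opening: 0.227
```

carry_out --pt "0 0 0" --pt "0 0 0" --pt "0 0 0" --pt "0 0 0.01" --pt "0 0 0.02" --pt "0 0 0.03" --pt "0 0 0.04" --pt "0 0 0.04" --twist '[0, 0, 0, 0, 0, 0, 0, 0]' --grip 0.034

```text
clock: 22.0
tool_pos: [0.5013, 0.2029, 0.1495]
eef_rot: [-0.707, -0.016, 0.016, 0.707]
contact_force: [-0.1, 0.4, -0.4]
opening: 0.385
```

carry_out --pt "0 -0.02 0.05" --pt "0 -0.03 0.04" --pt "-0.02 -0.05 0.02" --pt "-0.02 -0.05 0" --pt "0 0 0" --pt "0 0 0" --twist '[0, 0, 0, 0, 0, 0]'

```text
clock: 22.75
tool_pos: [0.4617, 0.0536, 0.2582]
eef_rot: [-0.707, -0.016, 0.016, 0.707]
contact_force: [0.8, 0.4, 0.1]
opening: 0.384
```

```bash
python3 - <<'E'
from seam import *
P=camera_params("wrist")
v=proj(P,[[.525,.2205,.03],[.525,.30,.03],[.525,.15,.03]])[:,1];print(v)
seam("w12",ranges=((max(2,int(v[1])),int(v[0])-4,3),(int(v[0])+5,int(v[2]),3)))
i=cv2.imread("pics/w12.png");b=snapshot("side");a=snapshot("scene")
cv2.imwrite("pics/scene12.png",a[:,:,::-1]);cv2.imwrite("pics/side12.png",b[:,:,::-1])
# bystanders moved? difference of first and last scene in their boxes
a0=cv2.imread("pics/scene0.png").astype(float)
for n,(x,y,w,h) in dict(jar=(190,235,40,45),tum=(265,248,45,50),soap=(318,252,42,50)).items():
    print(n,np.abs(a0[y:y+h,x:x+w]-a[y:y+h,x:x+w,::-1]).mean().round(2))
o=np.zeros((600,800,3),np.uint8)
o[:300,:400]=cv2.resize(i,(400,300),interpolation=cv2.INTER_AREA)
o[300:,:400]=cv2.resize(a[155:230,320:420,::-1],(400,300),interpolation=cv2.INTER_CUBIC)
o[:600,400:]=cv2.resize(b[70:220,140:240,::-1],(400,600),interpolation=cv2.INTER_CUBIC)
cv2.imwrite("pics/c12.png",o)
E
```

```text
[ 28.77965682 -50.97148465  91.23717403]
22.75 [0.4617 0.0536 0.2582] [0.8 0.4 0.1]
fixed 0 8 yaw 1.91 x 0.45 res 0.0001
fixed 1 8 yaw 2.55 x 0.6005 res 0.0001
loose 0 20 yaw 2.47 x 0.45 res 0.0002
loose 1 20 yaw 2.27 x 0.6008 res 0.0001
jar 4.51
tum 4.52
soap 4.55
```

View pics/c12.png

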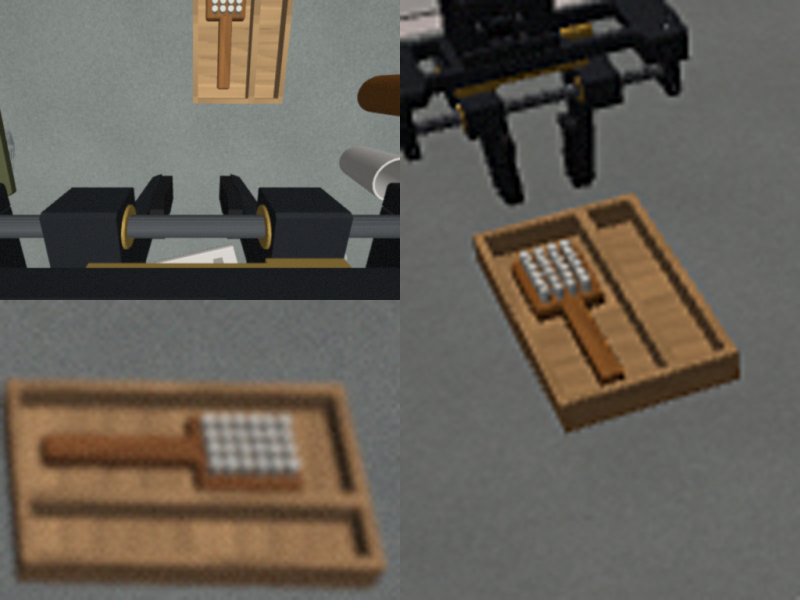

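The final view shows one closed tray with the brush flat and bristles up in the wide lane, and the bystander areas unchanged. One quick gap check along the wall tops in the close wrist picture, then I hand in.

```bash
python3 - <<'E'
from h import *
P=dict(np.load("w6.npz"));i=cv2.imread("pics/w6.png").astype(np.float32);m=i[:,:,2]-i[:,:,0]
for x0 in(.454,.596):
    t=np.arange(-.012,.0121,.0008);X=np.c_[x0-.043*t,.2205+(x0-.5475)*.043+t,np.full(len(t),.03)]
    uv=proj(P,X).astype(np.float32);print(x0,cv2.remap(m,uv[None,:,0],uv[None,:,1],1).round()[0].astype(int))
print(job.finish_job(),get_state()["clock"])
E
```

```text
0.454 [80 79 79 80 80 79 79 81 81 81 79 79 80 81 79 77 76 76 77 76 76 78 75 78
 78 77 75 77 75 72 71]
0.596 [79 79 80 80 79 80 80 80 78 79 81 80 81 81 78 77 76 75 76 75 75 75 77 76
 77 75 75 75 75 73 71]
the job is handed in; nothing more can be done
the job is handed in; nothing more can be done
```

The job is done and handed in: the tray is closed, and the small bath brush lies flat, bristles up, lengthwise in its wide compartment. It took about 23 s of the 58 s allowed.

- **Tray:** I pinched the loose half by its dividing wall, turned it about 11° and pushed it against the fixed half until the force rose to about 14 N. I then took out a 0.9 mm sideways step and let go.
- **Brush:** I took it by the handle and lowered it until the handle end touched the tray floor. Then I pivoted it flat in the grip before releasing at 3 N.

Last checks:
- **Alignment:** The walls were in line within about 0.1 mm in the close view after I released the tray. The last view, from further off, showed about 0.3 mm on the far side and nothing on the near side. The two halves' angles agreed within about 0.6°, with only a short stretch of the fixed half in view.
- **Gap:** There was no break in the wood colour across the seam on either wall top. That picture was taken before the brush was placed; the final camera views also show no gap.
- **Bystanders:** The soap bottle, tumbler and jar look unmoved. The picture areas around them changed only by about 4.5 grey levels, the same for all three.
- **Touch-down:** The force readings were too small to confirm exactly when the head came to rest on the floor. The brush may have settled by up to about 1 mm when the fingers opened.

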